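# Put away the pastry cutters and the rolling pin

### The arm

A 6-joint arm with a two-finger parallel gripper is mounted at the origin on the work surface. World frame = base frame: x ahead of the robot, y to its left, z up, the work surface at z = 0. Lengths are in m, angles in degrees, forces in N, time in s.
With the tool pointing down it reaches from about 0.35 to 0.875 m from the base axis. Payload 4.2 kg.
Tool frame: the origin (TCP) lies on the front face of the gripper's body, between the roots of the fingers; the fingertips stand 70 mm ahead of it and the grasp point (between the pads) lies 51 mm ahead of it (r.nose_length is the distance from the TCP to the fingertips, in m); z points along the fingers, y is the direction in which the jaws open and shut (so a half turn about z gives the same grasp; the last joint's range is limited). The gripper opens to 87 mm and grips with 3 to 60 N. Pads are 19 mm wide; open, the fingers measure 117 mm over their backs; the gripper's body (75 mm by 190 mm) begins 51 mm behind the grasp point.
Start: joints at [79.847, 22.042, 0.453, 0, -68.411, -14.817], TCP at [0.264, 0.567, 0.292] pointing down, gripper open.
Joint ranges: [-179.83, 179.83], [-69.29, 118.12], [-61.27, 80.66], [-181.25, 117.63], [-171.15, -9.14], [-177.46, 177.46]. Speed limits (degrees/s): [159.86, 159.86, 180, 180, 180, 180].

### API

Orientations are given as a 3x3 rotation matrix whose columns are the frame's x, y, z axes.
In Python, from station import telemetry, capture, order, r gives the robot as it stands.
- The arm moves only by the tool drive_tool, never from a script. Its argument "series" is a list of rows, each a list of 4 numbers: the shift along the tool's x, y, z as a fraction of full scale, then the turn about the tool's z as a fraction of full scale. In form: [[dx, dy, dz, turn], ...]. A call has 1 to 10 rows; each row is the pose to reach, as a shift and turn from the pose commanded when the call began, along the tool's axes at that moment; what a row does not reach only later rows make up. Full scale, the value 1, is 0.12 m for a shift and 2 rad for a turn. A row lasts 1/8 s, in which the tool goes at most 62.5 mm and 10.7 degrees, less where a joint would pass 70% of its speed; a pose out of reach is approached as far as the arm can. A call with a number of a shift or a turn outside -1 to 1 is refused whole. A call with a gripper value outside its range is refused whole. "fingers" is the finger opening in mm, from 0 to 87, set as the call begins (left out, the last holds). The fingers move at their own pace and stop on an object; the grip force is fixed at half the most. Time passes only in rows, so rows that repeat a pose let the fingers close. It gives the time, the measured TCP pose, the force and the opening at its end, in the units of the state.
- telemetry.sense(): the state, without advancing time (a new reading comes with each control period).
- capture(name): name is "side" or "top" or "wrist"; returns a dict with "color" (420x560x3 uint8, blue, green, red), "fx", "fy", "cx", "cy" (pixels), "k1" (the pictures are not rectified: a ray, as slopes to the right and down, at radius r is drawn at 1 + k1 r^2 times it, then the intrinsics apply), "eye" and "attitude" of the camera in the world; the wrist camera has in their place "mount" (4x4, takes a point from camera to tool coordinates, whose origin is the TCP and whose axes are the flange's). Camera axes: x right, y up, looking along -z (the intrinsics and any distortion apply to the point x, -y, -z); pixel columns grow to the right and rows downward; lengths in m; the calibration is good to about 2 mm. A picture is of the moment at which its call begins: read the wrist's pose just before it. There is no depth.
- order.finish_job(): hands the job in, once; it reports no verdict.
The state is a dict: "time_s": time; "joints": joint angles; "joint_velocities": joint speeds; "effort": joint torques, N m; "tcp_pos": TCP position; "ee_rot": TCP orientation; "wrist_force": force on the tool from outside, world axes, zero at the start; "moment": the same for the moment, N m; "gripper_width": opening from 0.0 (shut) to 1.0 (fully open).
Only numpy, scipy, OpenCV 4.12 (cv2) and the standard library are available. Lean on these libraries where they do the work, as an engineer would, in place of code of your own. Each camera call takes 0.05 s, during which the arm holds its last target. There are 200 camera calls.

### The job

Put the pastry tools away: nest the three round cutters upright in the middle of the round wooden board, the smallest first, then the middle one over it, then the largest over both, each standing flat on the board. Then lay the rolling pin across the upper end of the sloping rack and let go, so that it rolls down by itself to rest against the stops. Leave the jar, the mug and the oval mould where they are.

Things in the scene. Friction and masses are not known exactly. Their poses are not given: they have to be found in the camera images.
- cutter_small: smallest of three round pastry cutters: bottomless steel ring, outer diameter 50, wall 2.5 thick, 20 high; two uprights carry a straight black grip bar over the diameter, 50 long, 14 wide, 10 thick, its top 48 above the ring's lower edge, open below. Origin: centre of the lower edge; z up, x along the bar (pinch it along y). Sizes in mm.
- cutter_medium: middle one of three round pastry cutters: bottomless steel ring, outer diameter 74, wall 2.5 thick, 28 high; two uprights carry a straight black grip bar over the diameter, 74 long, 14 wide, 10 thick, its top 78 above the ring's lower edge, open below. Fits loosely over the smallest. Origin: centre of the lower edge; z up, x along the bar (pinch it along y). Sizes in mm.
- cutter_large: largest of three round pastry cutters: bottomless steel ring, outer diameter 98, wall 2.5 thick, 34 high; two uprights carry a straight black grip bar over the diameter, 98 long, 14 wide, 10 thick, its top 108 above the ring's lower edge, open below. Fits loosely over both others. Origin: centre of the lower edge; z up, x along the bar (pinch it along y). Sizes in mm.
- rolling_pin: wooden rolling pin lying on the table, about 180 g: a straight barrel 130 mm long, 32 mm diameter, and a dark handle 18 mm in diameter at each end, 196 mm over all. Origin: middle of the pin, on its axis (16 mm above what it lies on); x along the pin; y and z turn with it as it rolls.
- board: round dark wooden board, fixed, 150 mm diameter, 12 mm thick. Origin: centre of its underside (on the table); its top is 12 mm above; z up.
- rack: sloping wooden rack, fixed: two parallel rails along its x, each 20 mm wide, centred at y = -48 and +48 mm, the space between them free for fingers. Upper faces run from x = -85 to +85 mm, at height 65 mm + 0.2126 x (12 degrees, rising to +x). At the low end each rail has an upright stop, inner face at x = -81 mm, top 78 mm high. Origin: on the table under its middle; z up.
- rack_upper (a point): a point at the upper end of the rack, midway between the rails, at rack x = +50 mm, height 92 mm: where the pin's centre is when laid there across both rails, its axis along the rack's y (this point's y). Let go there, it rolls freely to the stops, its centre then at rack x = -65, height 68 mm; it may follow the lower finger as that opens.
- jar: bystander: closed storage jar, 60 mm diameter, 85 mm high. Origin: centre of its underside.
- mug: bystander: white mug with handle, 76 mm diameter, 85 mm high. Origin: centre of its underside.
- mould: bystander: oval aluminium pastry mould, 72 x 44 mm, 36 mm high. Origin: centre of its underside.

How it is judged:
By the outcome, as a careful person would: the job done as asked, in the order asked, and still so for the second after the job is handed in, with the robot touching nothing.
It also fails if it takes over 115 s, if anything falls off the work surface, if the arm or the gripper's body presses on something with over 40 N, if the wrist force passes 120 N, or if a joint passes its speed limit or range.

## Working session

There is one attempt and no reset: what is moved stays moved. The work goes in short steps, Python scripts to look and compute and a tool call to move; the robot and the scene stay as the last step left them, time stands still between calls to the robot, and variables do not carry over. Pictures are saved under pics/ and viewed, about 12 in all and at most 16, crops included, and the job is handed in when it is done.

Besides the shell and the picture viewer there is one more tool, called after ">>>" in YAML: its name, and indented under it one key for each argument. drive_tool: Moves the arm, as the interface text tells. Shift numbers are shares of 0.12 m and turn numbers shares of 2 rad, none past 1 either way. Its arguments: {"type":"object","properties":{"series":{"type":"array","items":{"type":"array","items":{"type":"number","minimum":-1,"maximum":1}}},"fingers":{"type":"number"}},"required":["series"]}

```bash
ls; mkdir -p pics
cat > h.py <<'E'
import numpy as np, cv2
from station import telemetry, capture, order, r
def snap(n,f):
    s=telemetry.sense(); c=capture(n); cv2.imwrite('pics/'+f,c['color'])
    if n=='wrist':
        T=np.eye(4);T[:3,:3]=np.array(s['ee_rot']);T[:3,3]=s['tcp_pos'];M=T@np.array(c['mount'])
        c['eye']=M[:3,3];c['attitude']=M[:3,:3]
    c={k:(np.array(v) if k!='color' else v) for k,v in c.items()}
    np.save('pics/'+f+'.npy',c,allow_pickle=True); return c
def load(f): return np.load('pics/'+f+'.npy',allow_pickle=True).item()
def ray(c,uv):
    K=np.array([[c['fx'],0,c['cx']],[0,c['fy'],c['cy']],[0,0,1.]],float)
    p=cv2.undistortPoints(np.array(uv,float).reshape(-1,1,2),K,np.array([float(c['k1']),0,0,0]))[:,0]
    d=np.c_[p[:,0],-p[:,1],-np.ones(len(p))]@np.array(c['attitude']).T
    return np.array(c['eye'],float),d
def plane(c,uv,z):
    e,d=ray(c,uv); return e+d*((z-e[2])/d[:,2])[:,None]
def proj(c,P):
    q=(np.atleast_2d(P)-c['eye'])@c['attitude']; x=q[:,0]/-q[:,2];y=-q[:,1]/-q[:,2]
    g=1+float(c['k1'])*(x*x+y*y); return np.c_[c['fx']*x*g+c['cx'],c['fy']*y*g+c['cy']]
E
python3 - <<'E'
from h import *
print({k:v for k,v in telemetry.sense().items()})
for n in('top','side'):
    c=snap(n,n+'0.png'); print(n,c['eye'],c['attitude'],c['fx'],c['cx'],c['cy'],c['k1'])
E
```

```text
pics
{'time_s': 0.0, 'joints': array([ 7.98474458e+01,  2.20896804e+01,  3.78454078e-01, -3.05569346e-02,
       -6.84132029e+01, -1.48155099e+01]), 'joint_velocities': array([ 0.02428381, -0.0190368 , -0.00869407, -0.02055708,  0.00223303,
        0.02393567]), 'effort': array([ 2.43393742e-04, -3.90674937e+01,  1.87403029e+01,  4.22011748e+00,
        1.09819372e-02, -1.96188867e-04]), 'tcp_pos': array([0.263608  , 0.56616565, 0.29115773]), 'ee_rot': array([[ 9.06460172e-01, -4.22290420e-01, -8.70943503e-04],
       [-4.22291311e-01, -9.06457856e-01, -2.05023013e-03],
       [ 7.63189605e-05,  2.22624383e-03, -9.99997519e-01]]), 'wrist_force': array([ 0.25235041,  0.39326921, -0.07202299]), 'moment': array([ 0.090321  ,  0.01980082, -0.01991354]), 'gripper_width': 0.998442776726564}
top [0.40729326 0.02187287 1.13516582] [[-4.16193150e-03  9.92410653e-01 -1.22897415e-01]
 [-9.99615815e-01 -7.61068064e-04  2.77063640e-02]
 [ 2.74025574e-02  1.22965511e-01  9.92032551e-01]] 414.45593184338213 275.2568256302815 209.5550656039168 -0.12272540609838317
side [ 0.0920717  -0.83825999  0.9274562 ] [[ 0.89128319  0.29531676 -0.34409633]
 [-0.45341323  0.58969897 -0.66833493]
 [ 0.00554275  0.75169351  0.6594893 ]] 496.465649215777 282.47700005667997 208.24243796988478 -0.1140290022647928
```

View pics/top0.png

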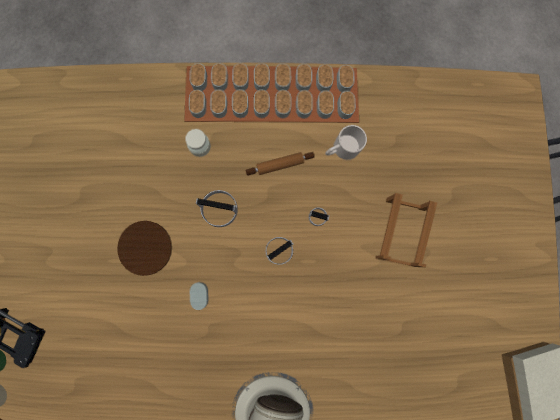

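View pics/side0.png

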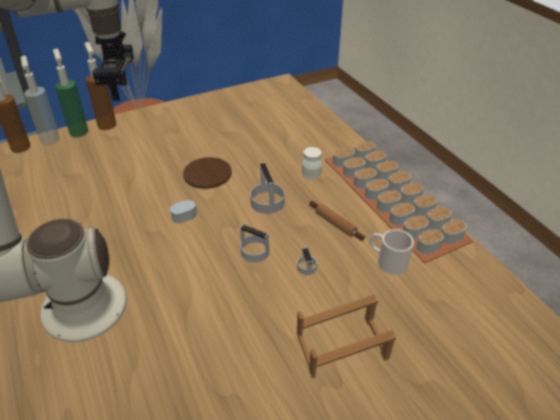

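The top view shows the small bar at (319,216), medium (280,250), large (217,205), board (145,248), pin (280,163) and rack around (408,230). The side view shows the same layout, with the rack at (345,335).

Run:
```python
from h import *
t=load('top0.png');s=load('side0.png')
g=t['color'];hsv=cv2.cvtColor(g,cv2.COLOR_BGR2HSV)
def comp(mask,x0,y0,x1,y1):
    m=np.zeros_like(mask);m[y0:y1,x0:x1]=mask[y0:y1,x0:x1]
    n,l,st,ce=cv2.connectedComponentsWithStats(m);i=1+np.argmax(st[1:,4]);p=np.argwhere(l==i)[:,::-1].astype(np.float32)
    return cv2.minAreaRect(p),st[i,4]
blk=((g.max(2)<60)).astype(np.uint8)
for n,b,h in(('small',(300,200,340,235),.043),('med',(260,230,300,270),.073),('large',(190,185,245,225),.103)):
    (c,wh,a),A=comp(blk,*b,);bx=cv2.boxPoints((c,wh,a))
    if np.linalg.norm(bx[0]-bx[1])<np.linalg.norm(bx[1]-bx[2]): e=[(bx[0]+bx[1])/2,(bx[2]+bx[3])/2]
    else: e=[(bx[1]+bx[2])/2,(bx[3]+bx[0])/2]
    P=plane(t,[c]+e,h+.003);d=P[2]-P[1]
    print(n,c,wh,A,P[0].round(4),'len',np.linalg.norm(d).round(4),'ang',np.degrees(np.arctan2(d[1],d[0])).round(1))
bd=((g.max(2)<85)).astype(np.uint8)
(c,wh,a),A=comp(bd,110,210,185,285);print('board',c,wh,plane(t,[c,(c[0]+wh[0]/2,c[1])],.012).round(4))
pin=((hsv[...,0]<12)&(g[...,2]<150)).astype(np.uint8)
(c,wh,a),A=comp(pin,235,140,325,185);print('pin',c,wh,a,plane(t,[c,(246.5,172),(314.5,155)],.016).round(4))
a=cv2.resize(g[180:280,365:450],None,fx=5,fy=5,interpolation=cv2.INTER_CUBIC)
b=cv2.resize(s['color'][290:375,290:400],None,fx=3.4,fy=5.88,interpolation=cv2.INTER_CUBIC)[:500]
b=np.vstack([b,np.zeros((500-b.shape[0],b.shape[1],3),np.uint8)]);cv2.imwrite('pics/rack.png',np.hstack([a,b]))
```

```text
small (319.1054382324219, 215.03245544433594) (16.1012020111084, 5.44058895111084) 86 [ 0.5275 -0.125   0.046 ] len 0.0428 ang -107.3
med (279.57720947265625, 249.89596557617188) (4.915390968322754, 26.133499145507812) 130 [ 0.4349 -0.0183  0.076 ] len 0.0667 ang 124.7
large (214.6912841796875, 203.9161376953125) (35.857704162597656, 6.314200401306152) 204 [0.5491 0.1448 0.106 ] len 0.0902 ang -100.1
board (144.5, 248.0) (54.0, 53.0) [[0.4416 0.3459 0.012 ]
 [0.4418 0.2718 0.012 ]]
pin (308.0, 156.0) (4.0, 8.0) 90.0 [[ 0.6959 -0.1011  0.016 ]
 [ 0.6501  0.0694  0.016 ]
 [ 0.6989 -0.1193  0.016 ]]
```

View pics/rack.png

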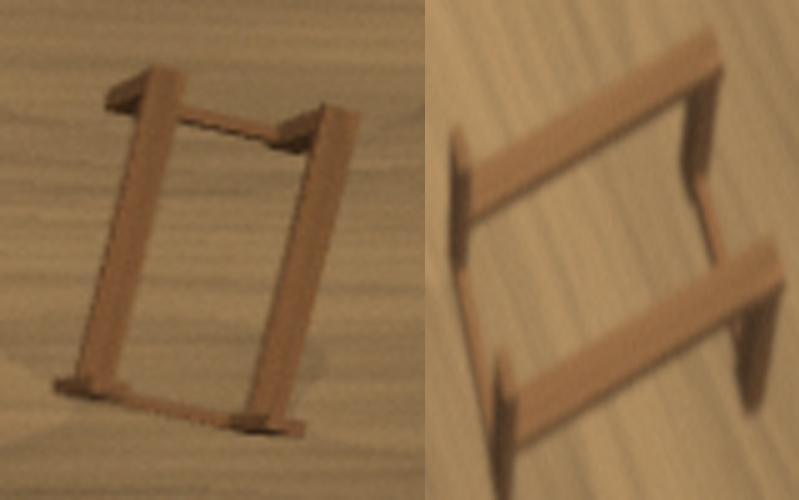

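The crop shows that the rack's upper end is the far one (+x), at crop (150–187,70) and (322–360,107). The stops are at the near end, at crop rows ~385–430.

```bash
cat >> h.py <<'E'
def plan(p,yaw):
    "shift (m, tool axes) and turn from current pose to TCP p, tool x at yaw (deg, mod 180)"
    s=telemetry.sense();R=np.array(s['ee_rot']);d=R.T@(np.array(p)-s['tcp_pos'])/.12
    y0=np.degrees(np.arctan2(R[1,0],R[0,0])); t=-((yaw-y0+90)%180-90)
    print('now',np.round(s['tcp_pos'],4),'yaw',round(y0,1),'j',np.round(s['joints'],0),'| shift',d.round(3),'turn',round(t/114.59,4),'(%.1f deg)'%t)
E
python3 - <<'E'
from h import *
t=load('top0.png')
f=lambda a:np.array(a,float)/5+[365,180]
U=plane(t,f([(150,68),(187,75),(322,103),(360,112)])-.5,.083);print(U.round(4))
L=plane(t,f([(78,380),(115,385),(248,415),(287,425)])-.5,.048);print(L.round(4))
u=U.mean(0);l=L.mean(0);print(u,l,np.linalg.norm(u[:2]-l[:2]),np.degrees(np.arctan2(*(u-l)[1::-1])),np.linalg.norm(U[0]-U[3]))
d=(u-l)[:2];d/=np.linalg.norm(d);print('rack_upper',u[:2]-d*.035,'origin',u[:2]-d*.085)
plan([.5275,-.125,.25],72.7)
c=snap('wrist','w0.png');print(c['mount'],c['fx'],c['k1'])
E
```

```text
[[ 0.5809 -0.3203  0.083 ]
 [ 0.5772 -0.3401  0.083 ]
 [ 0.5625 -0.4134  0.083 ]
 [ 0.5577 -0.4342  0.083 ]]
[[ 0.419  -0.2861  0.048 ]
 [ 0.4161 -0.3061  0.048 ]
 [ 0.3992 -0.3788  0.048 ]
 [ 0.3936 -0.4003  0.048 ]]
[ 0.56955987 -0.377003    0.083     ] [ 0.40698856 -0.34282156  0.048     ] 0.16612586690447337 -11.873777329164431 0.11624321127260258
rack_upper [ 0.53530876 -0.36980153] origin [ 0.4863786  -0.35951372]
now [0.2636 0.5662 0.2913] yaw -25.0 j [ 80.  22.   0.  -0. -68. -15.] | shift [4.425 4.293 0.353] turn 0.7184 (82.3 deg)
[[-1.04060217e-03  9.59038108e-01  2.83275176e-01  7.68693239e-02]
 [ 9.99999379e-01  1.11087749e-03 -8.74496574e-05  4.02181186e-04]
 [-3.98551569e-04  2.83274909e-01 -9.59038668e-01 -9.20855063e-02]
 [ 0.00000000e+00  0.00000000e+00  0.00000000e+00  1.00000000e+00]] 366.32460515353813 -0.08273055128257335
```

>>> drive_tool:
  series:
    - [0.885,0.86,0,0]
    - [0.885,0.86,0,0]
    - [0.885,0.86,0,0]

```text
time_s: 0.52
tcp_pos: [0.317, 0.4253, 0.2923]
ee_rot: [[0.906, -0.424, -0.0], [-0.424, -0.906, -0.001], [-0.0, 0.001, -1.0]]
wrist_force: [0.5, 1.5, 0.1]
gripper_width: 1.003
```

>>> drive_tool:
  series:
    - [0.885,0.86,0,0]
    - [0.885,0.86,0,0]
    - [0.885,0.86,0,0]

```text
time_s: 0.9
tcp_pos: [0.3697, 0.2875, 0.2924]
ee_rot: [[0.906, -0.424, -0.0], [-0.424, -0.906, 0.0], [-0.0, -0.0, -1.0]]
wrist_force: [0.4, 0.2, -0.1]
gripper_width: 1.003
```

>>> drive_tool:
  series:
    - [0.885,0.86,0,0]
    - [0.885,0.86,0,0]
    - [0.885,0.86,0,0]

```text
time_s: 1.27
tcp_pos: [0.4225, 0.1493, 0.2923]
ee_rot: [[0.905, -0.425, 0.0], [-0.425, -0.905, 0.0], [0.0, -0.0, -1.0]]
wrist_force: [-0.2, 0.7, -0.2]
gripper_width: 1.001
```

>>> drive_tool:
  series:
    - [0.885,0.86,0,0]
    - [0.885,0.86,0,0]
    - [0.885,0.86,0,0]

```text
time_s: 1.65
tcp_pos: [0.4755, 0.0108, 0.2921]
ee_rot: [[0.905, -0.425, -0.0], [-0.425, -0.905, -0.0], [0.0, 0.0, -1.0]]
wrist_force: [-0.4, 0.5, 0.3]
gripper_width: 1.001
```

>>> drive_tool:
  series:
    - [0.885,0.85,0.35,0.72]
    - [0.885,0.85,0.35,0.72]
    - [0.885,0.85,0.35,0.72]
    - [0.885,0.85,0.35,0.72]
    - [0.885,0.85,0.35,0.72]
    - [0.885,0.85,0.35,0.72]
    - [0.885,0.85,0.35,0.72]
    - [0.885,0.85,0.35,0.72]
    - [0.885,0.85,0.35,0.72]
    - [0.885,0.85,0.35,0.72]

```text
time_s: 2.9
tcp_pos: [0.5281, -0.1241, 0.2501]
ee_rot: [[-0.298, -0.954, -0.0], [-0.954, 0.298, 0.0], [-0.0, 0.0, -1.0]]
wrist_force: [-0.4, -0.1, -0.7]
gripper_width: 0.999
```

Run:
```python
from h import *
c=snap('wrist','w1.png')
plan([.5275,-.125,.25],72.7)
print(proj(c,[[.5275,-.125,.048]]))
```

```text
now [ 0.528  -0.1242  0.2502] yaw -107.4 j [  4.  16. -15.   0. -59. -21.] | shift [0.008 0.002 0.001] turn -0.0007 (-0.1 deg)
[[280.92527053 195.71869961]]
```

View pics/w1.png

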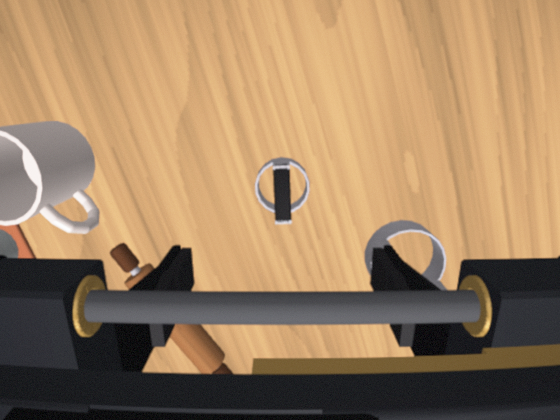

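The small bar sits at about (282,195), nearly vertical, so it lines up with tool x. The prediction was (281,196).

```bash
cat >> h.py <<'E'
def bar(c,box,h,th=60):
    "bar centre, length, yaw in world from black mask in box x0,y0,x1,y1; h = top height"
    x0,y0,x1,y1=box;m=(c['color'].max(2)<th).astype(np.uint8)[y0:y1,x0:x1]
    n,l,st,_=cv2.connectedComponentsWithStats(m);i=1+np.argmax(st[1:,4])
    p=np.argwhere(l==i)[:,::-1].astype(np.float64)+[x0,y0]
    P=plane(c,p,h)[:,:2].astype(np.float32)
    (cx,cy),(a,b),an=cv2.minAreaRect(P*1000)
    if a<b: an+=90
    print('bar',cx/1000,cy/1000,'size',round(a,1),round(b,1),'yaw',round(an%180,1),'bbox',st[i]); return cx/1000,cy/1000
E
python3 - <<'E'
from h import *
c=load('w1.png'); p=bar(c,(240,140,330,238),.048)
plan([*p,.043+.052],72.7)
E
```

```text
bar 0.526269775390625 -0.1254048309326172 size 42.0 12.6 yaw 73.9 bbox [ 34  30  17  50 702]
now [ 0.528  -0.1242  0.2502] yaw -107.4 j [  4.  16. -15.   0. -59. -21.] | shift [0.014 0.011 1.293] turn -0.0007 (-0.1 deg)
```

>>> drive_tool:
  series:
    - [0.014,0.01,0.9,-0.01]
    - [0.014,0.01,0.9,-0.01]
    - [0.014,0.01,0.9,-0.01]
  fingers: 50

```text
time_s: 3.32
tcp_pos: [0.5241, -0.1256, 0.1392]
ee_rot: [[-0.281, -0.96, -0.008], [-0.96, 0.281, -0.0], [0.003, 0.008, -1.0]]
wrist_force: [-0.3, 0.6, 0.7]
gripper_width: 0.743
```

>>> drive_tool:
  series:
    - [0,0,0.25,0]
    - [0,0,0.393,0]
    - [0,0,0.393,0]
    - [0,0,0.393,0]

```text
time_s: 3.82
tcp_pos: [0.5277, -0.1255, 0.0971]
ee_rot: [[-0.28, -0.96, 0.004], [-0.96, 0.28, -0.0], [-0.001, -0.004, -1.0]]
wrist_force: [0.8, -0.2, 0.7]
gripper_width: 0.573
```

>>> drive_tool:
  series:
    - [0,0,0,0]
    - [0,0,0,0]
    - [0,0,0,0]
    - [0,0,0,0]
    - [0,0,0,0]
    - [0,0,0,0]
  fingers: 5

```text
time_s: 4.58
tcp_pos: [0.5263, -0.1255, 0.0951]
ee_rot: [[-0.281, -0.96, 0.0], [-0.96, 0.281, -0.0], [0.0, -0.0, -1.0]]
wrist_force: [-0.3, 0.7, 0.3]
gripper_width: 0.157
```

>>> drive_tool:
  series:
    - [0,0,-0.3,0]
    - [0,0,-0.7,0]
    - [0,0,-0.7,0]
    - [0,0,-0.7,0]

```text
time_s: 5.08
tcp_pos: [0.5255, -0.1254, 0.1786]
ee_rot: [[-0.282, -0.96, -0.001], [-0.96, 0.282, 0.001], [-0.0, 0.001, -1.0]]
wrist_force: [0.9, -0.8, -1.1]
gripper_width: 0.156
```

Run:
```python
from h import *
plan([.4416,.3459,.18],72.7)
c=snap('wrist','w2.png')
bar(c,(240,140,330,330),telemetry.sense()['tcp_pos'][2]-.052+.005)
```

```text
now [ 0.5255 -0.1254  0.1786] yaw -106.4 j [  4.  20. -20.  -0. -49. -20.] | shift [-3.571  1.777 -0.009] turn 0.0082 (0.9 deg)
bar 0.5296565551757813 -0.1375606689453125 size 27.2 15.4 yaw 51.9 bbox [   0  105   50   47 1293]
```

View pics/w2.png

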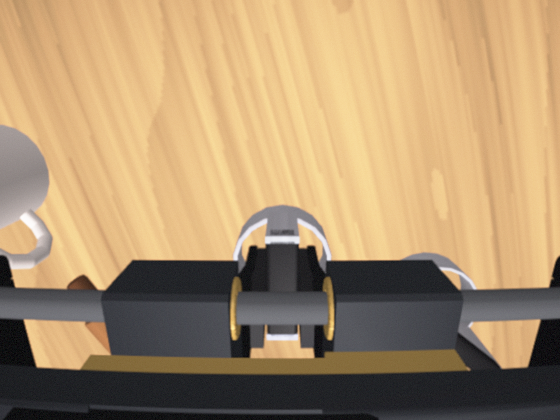

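>>> drive_tool:
  series:
    - [0,0,-0.4,0]
    - [-0.5,0.25,-0.5,0]
    - [-0.893,0.444,-0.5,0]
    - [-0.893,0.444,-0.5,0]

```text
time_s: 5.62
tcp_pos: [0.5042, -0.0049, 0.238]
ee_rot: [[-0.276, -0.961, -0.002], [-0.961, 0.276, -0.0], [0.001, 0.002, -1.0]]
wrist_force: [0.3, 0.4, -0.4]
gripper_width: 0.159
```

>>> drive_tool:
  series:
    - [-0.45,0.22,0,0]
    - [-0.893,0.444,0,0]
    - [-0.893,0.444,0,0]

```text
time_s: 6.0
tcp_pos: [0.4836, 0.1124, 0.2378]
ee_rot: [[-0.277, -0.961, -0.002], [-0.961, 0.277, -0.001], [0.002, 0.002, -1.0]]
wrist_force: [1.0, -0.2, -0.6]
gripper_width: 0.155
```

>>> drive_tool:
  series:
    - [-0.45,0.22,0,0]
    - [-0.893,0.444,0,0]
    - [-0.893,0.444,0,0]

```text
time_s: 6.38
tcp_pos: [0.4631, 0.2297, 0.2379]
ee_rot: [[-0.278, -0.961, -0.001], [-0.961, 0.278, -0.001], [0.002, 0.001, -1.0]]
wrist_force: [-0.6, -0.7, -0.5]
gripper_width: 0.16
```

>>> drive_tool:
  series:
    - [-0.3,0.15,0,0]
    - [-0.6,0.3,0,0]
    - [-0.893,0.444,0,0]
    - [-0.893,0.444,0,0]
    - [-0.893,0.444,0,0]

```text
time_s: 7.0
tcp_pos: [0.4426, 0.344, 0.238]
ee_rot: [[-0.283, -0.959, -0.002], [-0.959, 0.283, -0.002], [0.003, 0.001, -1.0]]
wrist_force: [-0.2, -0.1, 0.0]
gripper_width: 0.154
```

Run:
```python
from h import *
c=snap('wrist','w3.png')
th=np.linspace(0,2*np.pi,8,endpoint=False)
print(proj(c,np.c_[.4416+.075*np.cos(th),.3459+.075*np.sin(th),0*th+.012]).round(0).tolist())
plan([.4416,.3459,.1075],73)
```

```text
[[203.0, 215.0], [244.0, 260.0], [304.0, 266.0], [353.0, 230.0], [363.0, 169.0], [324.0, 117.0], [257.0, 110.0], [206.0, 153.0]]
now [0.4426 0.3439 0.2383] yaw -106.4 j [ 54.  18. -13.  -0. -58. -71.] | shift [-0.016  0.012  1.09 ] turn 0.0048 (0.6 deg)
```

View pics/w3.png

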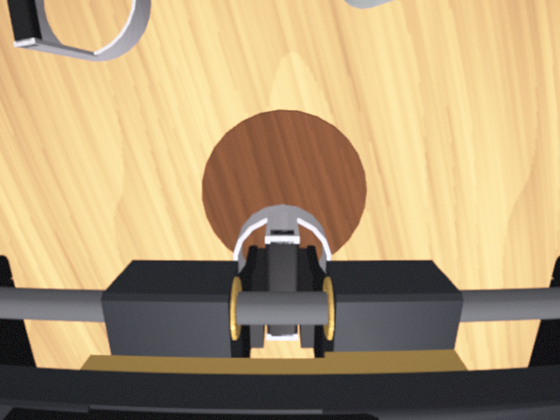

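The board edges in the wrist view (left 202, right 366, top 110) match the projected circle to about 1 mm.

>>> drive_tool:
  series:
    - [-0.016,0.012,0.4,0]
    - [-0.016,0.012,0.7,0]
    - [-0.016,0.012,0.9,0]
    - [-0.016,0.012,0.9,0]

```text
time_s: 7.55
tcp_pos: [0.4411, 0.3457, 0.1293]
ee_rot: [[-0.283, -0.959, -0.003], [-0.959, 0.283, -0.004], [0.005, 0.002, -1.0]]
wrist_force: [-0.7, 0.2, 0.1]
gripper_width: 0.158
```

>>> drive_tool:
  series:
    - [0,0,0.1,0]
    - [0,0,0.19,0]
    - [0,0,0.19,0]
    - [0,0,0.19,0]

```text
time_s: 8.05
tcp_pos: [0.4415, 0.3482, 0.1086]
ee_rot: [[-0.281, -0.96, 0.0], [-0.96, 0.281, 0.0], [-0.0, -0.0, -1.0]]
wrist_force: [0.9, 1.3, -0.7]
gripper_width: 0.152
```

Run:
```python
from h import *
s=telemetry.sense();print(s['wrist_force']);plan([.4416,.3459,.107],73)
```

```text
[ 0.89908146  1.32610006 -0.69941239]
now [0.4415 0.3482 0.1086] yaw -106.3 j [ 55.  27. -21.   0. -41. -71.] | shift [ 0.018 -0.006  0.013] turn 0.0059 (0.7 deg)
```

>>> drive_tool:
  series:
    - [0.018,0,0.01,0]
    - [0.018,0,0.012,0]
    - [0.018,0,0.012,0]

```text
time_s: 8.43
tcp_pos: [0.4406, 0.3458, 0.1071]
ee_rot: [[-0.281, -0.96, -0.0], [-0.96, 0.281, -0.0], [0.0, 0.0, -1.0]]
wrist_force: [-0.7, -0.6, 1.6]
gripper_width: 0.157
```

>>> drive_tool:
  series:
    - [0,0,0,0]
    - [0,0,0,0]
    - [0,0,0,0]
    - [0,0,0,0]
  fingers: 45

```text
time_s: 8.93
tcp_pos: [0.4408, 0.346, 0.1068]
ee_rot: [[-0.281, -0.96, 0.0], [-0.96, 0.281, 0.0], [-0.0, -0.0, -1.0]]
wrist_force: [-0.1, -1.0, -1.0]
gripper_width: 0.484
```

>>> drive_tool:
  series:
    - [0,0,-0.3,0]
    - [0,0,-0.7,0]
    - [0,0,-1,0]
    - [0,0,-1,0]
    - [0,0,-1,0]

```text
time_s: 9.55
tcp_pos: [0.4403, 0.3456, 0.2263]
ee_rot: [[-0.281, -0.96, -0.001], [-0.96, 0.281, -0.0], [0.001, 0.001, -1.0]]
wrist_force: [-0.6, -0.3, -0.2]
gripper_width: 0.52
```

Run:
```python
from h import *
plan([.4349,-.0183,.27],124.7)
c=snap('wrist','w4.png'); print(proj(c,[[.4416,.3459,.060]]))
bar(c,(225,100,340,245),.060)
```

```text
now [0.4403 0.3456 0.2263] yaw -106.3 j [ 55.  19. -14.  -0. -57. -71.] | shift [ 2.923 -0.81  -0.363] turn -0.4455 (-51.0 deg)
[[278.73228899 210.39314462]]
bar 0.43955996704101563 0.34582186889648436 size 40.1 12.3 yaw 73.2 bbox [ 48  83  18  53 372]
```

View pics/w4.png

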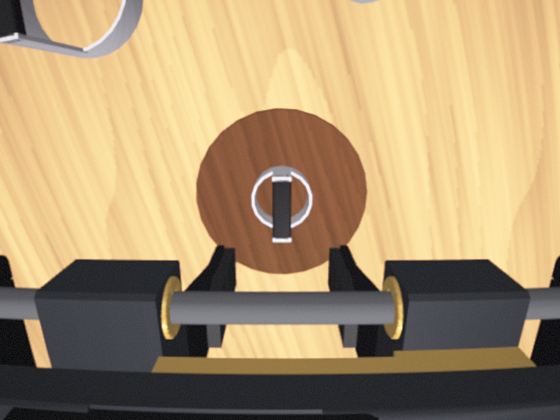

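The small cutter stands upright and centred on the board, at (282,198) in the picture. Next is the medium one.

>>> drive_tool:
  series:
    - [0.5,-0.14,-0.2,0]
    - [0.975,-0.27,-0.36,0]
    - [0.975,-0.27,-0.36,0]

```text
time_s: 9.98
tcp_pos: [0.4385, 0.2217, 0.2703]
ee_rot: [[-0.284, -0.959, -0.0], [-0.959, 0.284, -0.0], [0.0, 0.0, -1.0]]
wrist_force: [0.9, 0.2, 0.8]
gripper_width: 0.518
```

>>> drive_tool:
  series:
    - [0.5,-0.135,0,0]
    - [0.975,-0.27,0,0]
    - [0.975,-0.27,0,0]

```text
time_s: 10.35
tcp_pos: [0.4363, 0.1006, 0.2687]
ee_rot: [[-0.285, -0.958, -0.003], [-0.958, 0.285, -0.002], [0.002, 0.002, -1.0]]
wrist_force: [0.6, 0.4, 0.0]
gripper_width: 0.517
```

>>> drive_tool:
  series:
    - [0.5,-0.135,0,-0.1]
    - [0.975,-0.27,0,-0.445]
    - [0.975,-0.27,0,-0.445]
    - [0.975,-0.27,0,-0.445]
    - [0.975,-0.27,0,-0.445]
    - [0.975,-0.27,0,-0.445]
    - [0.975,-0.27,0,-0.445]
    - [0.975,-0.27,0,-0.445]

```text
time_s: 11.35
tcp_pos: [0.4354, -0.0179, 0.2698]
ee_rot: [[0.568, -0.823, -0.0], [-0.823, -0.568, -0.0], [-0.0, 0.0, -1.0]]
wrist_force: [0.5, -0.4, -1.0]
gripper_width: 0.517
```

Run:
```python
from h import *
c=snap('wrist','w5.png'); print(proj(c,[[.4349,-.0183,.078]]))
p=bar(c,(230,120,330,250),.078)
plan([*p,.125],124.7)
```

```text
[[281.41445822 198.97516139]]
bar 0.434037353515625 -0.018609874725341796 size 12.2 66.6 yaw 124.5 bbox [  45   38   16   81 1176]
now [ 0.4354 -0.018   0.2699] yaw -55.4 j [ 19.   4. -27.  -0. -59.  15.] | shift [-0.002  0.012  1.207] turn -0.0007 (-0.1 deg)
```

View pics/w5.png

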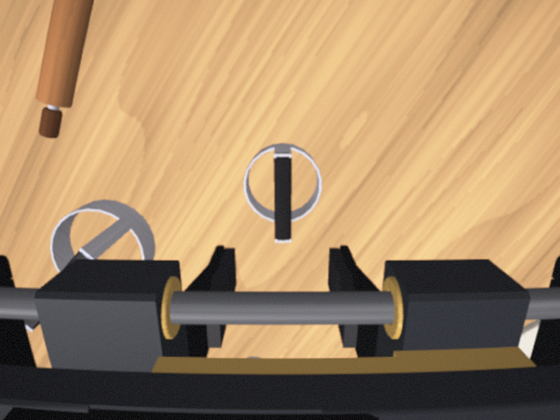

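The medium bar is centred at (283,198) and aligned with the tool.

>>> drive_tool:
  series:
    - [0,0.012,0.5,0]
    - [0,0.012,0.95,0]
    - [0,0.012,0.95,0]
    - [0,0.012,0.95,0]

```text
time_s: 11.9
tcp_pos: [0.4356, -0.0187, 0.1577]
ee_rot: [[0.569, -0.822, 0.003], [-0.822, -0.569, 0.0], [0.002, -0.003, -1.0]]
wrist_force: [0.4, -0.3, 0.4]
gripper_width: 0.517
```

>>> drive_tool:
  series:
    - [0,0,0.15,0]
    - [0,0,0.25,0]
    - [0,0,0.25,0]
    - [0,0,0.25,0]

```text
time_s: 12.4
tcp_pos: [0.4348, -0.0189, 0.1269]
ee_rot: [[0.569, -0.822, 0.002], [-0.822, -0.569, 0.0], [0.001, -0.002, -1.0]]
wrist_force: [0.7, 0.8, 0.6]
gripper_width: 0.517
```

>>> drive_tool:
  series:
    - [0,0,0,0]
    - [0,0,0,0]
    - [0,0,0,0]
    - [0,0,0,0]
    - [0,0,0,0]
  fingers: 5

```text
time_s: 13.02
tcp_pos: [0.4342, -0.019, 0.1261]
ee_rot: [[0.569, -0.822, 0.0], [-0.822, -0.569, 0.0], [0.0, -0.0, -1.0]]
wrist_force: [0.5, 0.1, 0.1]
gripper_width: 0.158
```

>>> drive_tool:
  series:
    - [0,0,-0.3,0]
    - [0,0,-0.7,0]
    - [0,0,-1,0]
    - [0,0,-1,0]
    - [0,0,-1,0]

```text
time_s: 13.65
tcp_pos: [0.4333, -0.0192, 0.2452]
ee_rot: [[0.568, -0.823, -0.002], [-0.823, -0.568, 0.0], [-0.001, 0.002, -1.0]]
wrist_force: [-0.6, -0.1, -2.0]
gripper_width: 0.152
```

Run:
```python
from h import *
plan([.440,.3458,.25],124.7)
```

```text
now [ 0.4333 -0.0192  0.2452] yaw -55.4 j [ 19.   6. -29.  -0. -55.  16.] | shift [-2.471 -1.774 -0.04 ] turn -0.0006 (-0.1 deg)
```

>>> drive_tool:
  series:
    - [-0.4,-0.29,0,0]
    - [-0.824,-0.591,0,0]
    - [-0.824,-0.591,0,0]

```text
time_s: 14.02
tcp_pos: [0.4359, 0.1056, 0.2445]
ee_rot: [[0.573, -0.819, -0.002], [-0.819, -0.573, -0.001], [-0.0, 0.003, -1.0]]
wrist_force: [-0.4, -0.8, -0.7]
gripper_width: 0.158
```

>>> drive_tool:
  series:
    - [-0.4,-0.29,0,0]
    - [-0.824,-0.591,0,0]
    - [-0.824,-0.591,0,0]

```text
time_s: 14.4
tcp_pos: [0.4382, 0.2267, 0.2443]
ee_rot: [[0.572, -0.82, -0.002], [-0.82, -0.572, -0.002], [0.0, 0.003, -1.0]]
wrist_force: [0.3, -1.4, -0.9]
gripper_width: 0.158
```

>>> drive_tool:
  series:
    - [-0.3,-0.21,0,0]
    - [-0.6,-0.43,0,0]
    - [-0.824,-0.591,0,0]
    - [-0.824,-0.591,0,0]
    - [-0.824,-0.591,0,0]
    - [-0.824,-0.591,0,0]

```text
time_s: 15.15
tcp_pos: [0.4404, 0.3444, 0.2457]
ee_rot: [[0.568, -0.823, -0.001], [-0.823, -0.568, -0.001], [0.0, 0.001, -1.0]]
wrist_force: [-0.2, 0.4, -0.7]
gripper_width: 0.159
```

Run:
```python
from h import *
c=snap('wrist','w6.png')
plan([.440,.3458,.138],124.7)
```

```text
now [0.4405 0.3446 0.2459] yaw -55.4 j [ 55.  18. -13.  -0. -59. -20.] | shift [-0.01  -0.003  0.899] turn -0.001 (-0.1 deg)
```

View pics/w6.png

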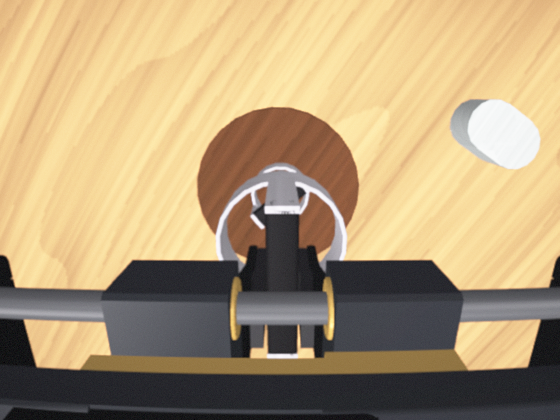

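The medium cutter is gripped centrally over the board, and the small one shows through it at (280,200). I'll lower it now.

>>> drive_tool:
  series:
    - [-0.01,0,0.3,0]
    - [-0.01,0,0.5,0]
    - [-0.01,0,0.65,0]
    - [-0.01,0,0.75,0]
    - [-0.01,0,0.84,0]
    - [-0.01,0,0.895,0]
    - [-0.01,0,0.895,0]
    - [-0.01,0,0.895,0]

```text
time_s: 16.2
tcp_pos: [0.4398, 0.3471, 0.139]
ee_rot: [[0.569, -0.822, 0.0], [-0.822, -0.569, 0.001], [-0.0, -0.001, -1.0]]
wrist_force: [-0.4, 0.4, -0.4]
gripper_width: 0.159
```

Run:
```python
from h import *
s=telemetry.sense();print(s['wrist_force']);plan([.440,.3458,.138],124.7)
```

```text
[-0.42781458  0.43981334 -0.356639  ]
now [0.4398 0.3471 0.139 ] yaw -55.3 j [ 55.  25. -20.   0. -45. -20.] | shift [0.01  0.005 0.009] turn -0.0003 (-0.0 deg)
```

>>> drive_tool:
  series:
    - [0,0,0.009,0]
    - [0,0,0.009,0]

```text
time_s: 16.45
tcp_pos: [0.4399, 0.3472, 0.138]
ee_rot: [[0.569, -0.822, 0.001], [-0.822, -0.569, 0.001], [-0.0, -0.001, -1.0]]
wrist_force: [0.5, -0.8, 0.9]
gripper_width: 0.152
```

>>> drive_tool:
  series:
    - [0,0,0,0]
    - [0,0,0,0]
    - [0,0,0,0]
    - [0,0,0,0]
  fingers: 45

```text
time_s: 16.95
tcp_pos: [0.4397, 0.3469, 0.1375]
ee_rot: [[0.569, -0.823, -0.0], [-0.823, -0.569, -0.0], [0.0, 0.0, -1.0]]
wrist_force: [0.2, 0.1, 0.6]
gripper_width: 0.483
```

>>> drive_tool:
  series:
    - [0,0,-0.3,0]
    - [0,0,-0.7,0]
    - [0,0,-1,0]
    - [0,0,-1,0]
    - [0,0,-1,0]

```text
time_s: 17.58
tcp_pos: [0.4393, 0.3466, 0.2569]
ee_rot: [[0.568, -0.823, -0.001], [-0.823, -0.568, -0.001], [-0.0, 0.001, -1.0]]
wrist_force: [0.2, -0.2, -0.5]
gripper_width: 0.517
```

Run:
```python
from h import *
plan([.5491,.1448,.29],79.9)
c=snap('wrist','w7.png'); print(proj(c,[[.44,.3458,.090]]))
bar(c,(225,100,340,245),.090)
```

```text
now [0.4393 0.3466 0.2569] yaw -55.4 j [ 55.  17. -12.  -0. -61. -20.] | shift [ 1.903  0.203 -0.276] turn 0.3905 (44.7 deg)
[[280.09285097 206.55603413]]
bar 0.4424178161621094 0.34602056884765625 size 30.2 61.7 yaw 109.6 bbox [  31   64   49   81 1835]
```

View pics/w7.png

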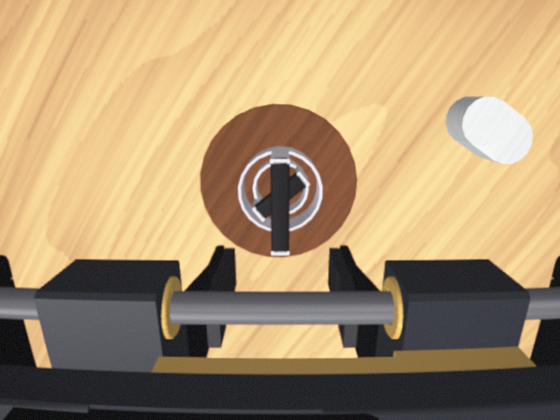

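The medium cutter is nested over the small one: concentric rings at (280,190), bar centred at (280,205). Now the large one.

>>> drive_tool:
  series:
    - [0.5,0.05,-0.15,0]
    - [0.95,0.1,-0.275,0]
    - [0.95,0.1,-0.275,0]

```text
time_s: 18.0
tcp_pos: [0.4959, 0.2437, 0.2903]
ee_rot: [[0.565, -0.825, -0.0], [-0.825, -0.565, -0.001], [0.0, 0.001, -1.0]]
wrist_force: [-0.4, 0.4, 0.2]
gripper_width: 0.519
```

>>> drive_tool:
  series:
    - [0.5,0.05,0,0.1]
    - [0.95,0.1,0,0.39]
    - [0.95,0.1,0,0.39]
    - [0.95,0.1,0,0.39]
    - [0.95,0.1,0,0.39]
    - [0.95,0.1,0,0.39]
    - [0.95,0.1,0,0.39]
    - [0.95,0.1,0,0.39]

```text
time_s: 19.0
tcp_pos: [0.5496, 0.146, 0.2905]
ee_rot: [[-0.173, -0.985, -0.0], [-0.985, 0.173, -0.0], [0.0, 0.0, -1.0]]
wrist_force: [-0.3, 0.5, -0.1]
gripper_width: 0.52
```

Run:
```python
from h import *
c=snap('wrist','w8.png'); print(proj(c,[[.5491,.1448,.108]]))
p=bar(c,(230,100,330,265),.108)
plan([*p,.156],79.9)
```

```text
[[280.84768875 201.64965948]]
bar 0.547182373046875 0.14327828979492188 size 90.2 12.0 yaw 79.0 bbox [  45   41   18  113 1385]
now [0.5496 0.1459 0.2906] yaw -100.0 j [ 31.  17.  -8.  -0. -66. -41.] | shift [0.025 0.016 1.121] turn 0.0011 (0.1 deg)
```

View pics/w8.png

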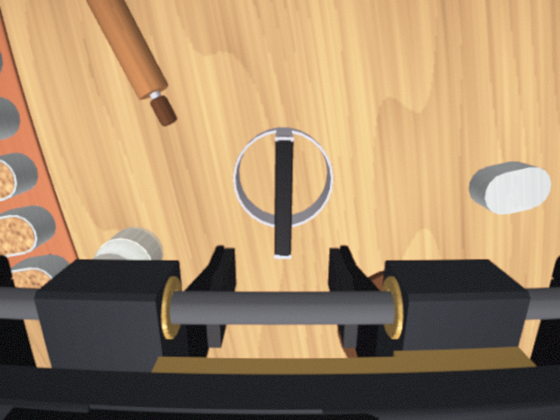

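The large bar is centred at (284,198), about 1° off vertical.

>>> drive_tool:
  series:
    - [0.025,0.016,0.5,0.006]
    - [0.025,0.016,0.9,0.006]
    - [0.025,0.016,0.9,0.006]
    - [0.025,0.016,0.9,0.006]

```text
time_s: 19.55
tcp_pos: [0.5486, 0.1437, 0.1845]
ee_rot: [[-0.185, -0.983, 0.003], [-0.983, 0.185, 0.001], [-0.001, -0.003, -1.0]]
wrist_force: [-0.1, -0.3, 0.8]
gripper_width: 0.518
```

>>> drive_tool:
  series:
    - [0,0,0.12,0]
    - [0,0,0.22,0]
    - [0,0,0.22,0]
    - [0,0,0.22,0]

```text
time_s: 20.05
tcp_pos: [0.5475, 0.1432, 0.1563]
ee_rot: [[-0.186, -0.983, 0.0], [-0.983, 0.186, -0.0], [-0.0, -0.0, -1.0]]
wrist_force: [-0.3, -0.4, -0.3]
gripper_width: 0.522
```

>>> drive_tool:
  series:
    - [0,0,0,0]
    - [0,0,0,0]
    - [0,0,0,0]
    - [0,0,0,0]
    - [0,0,0,0]
  fingers: 5

```text
time_s: 20.68
tcp_pos: [0.5474, 0.1432, 0.1562]
ee_rot: [[-0.186, -0.983, 0.0], [-0.983, 0.186, 0.0], [-0.0, -0.0, -1.0]]
wrist_force: [0.3, 0.0, -0.3]
gripper_width: 0.154
```

>>> drive_tool:
  series:
    - [0,0,-0.3,0]
    - [0,0,-0.7,0]
    - [0,0,-1,0]
    - [0,0,-1,0]
    - [0,0,-1,0]

```text
time_s: 21.3
tcp_pos: [0.5465, 0.1429, 0.2751]
ee_rot: [[-0.186, -0.982, -0.002], [-0.982, 0.186, -0.0], [0.001, 0.002, -1.0]]
wrist_force: [-0.3, -0.4, -0.7]
gripper_width: 0.155
```

Run:
```python
from h import *
plan([.440,.3462,.29],80)
```

```text
now [0.5465 0.1429 0.2751] yaw -100.7 j [ 31.  17. -10.  -0. -64. -42.] | shift [-1.499  1.188 -0.123] turn -0.0065 (-0.7 deg)
```

>>> drive_tool:
  series:
    - [-0.35,0.28,-0.1,0]
    - [-0.75,0.594,-0.12,0]
    - [-0.75,0.594,-0.12,0]

```text
time_s: 21.68
tcp_pos: [0.492, 0.2475, 0.2889]
ee_rot: [[-0.181, -0.983, -0.003], [-0.983, 0.181, -0.001], [0.002, 0.002, -1.0]]
wrist_force: [0.2, -0.5, -0.7]
gripper_width: 0.156
```

>>> drive_tool:
  series:
    - [-0.3,0.24,0,0]
    - [-0.55,0.44,0,0]
    - [-0.75,0.594,0,0]
    - [-0.75,0.594,0,0]
    - [-0.75,0.594,0,0]
    - [-0.75,0.594,0,0]

```text
time_s: 22.42
tcp_pos: [0.4411, 0.3454, 0.2901]
ee_rot: [[-0.187, -0.982, -0.001], [-0.982, 0.187, -0.001], [0.001, 0.001, -1.0]]
wrist_force: [-0.2, 0.1, -1.0]
gripper_width: 0.157
```

Run:
```python
from h import *
c=snap('wrist','w9.png')
plan([.440,.3462,.168],80)
```

```text
now [0.4411 0.3455 0.2903] yaw -100.8 j [ 55.  16.  -9.  -0. -65. -65.] | shift [-0.005  0.01   1.019] turn -0.007 (-0.8 deg)
```

View pics/w9.png

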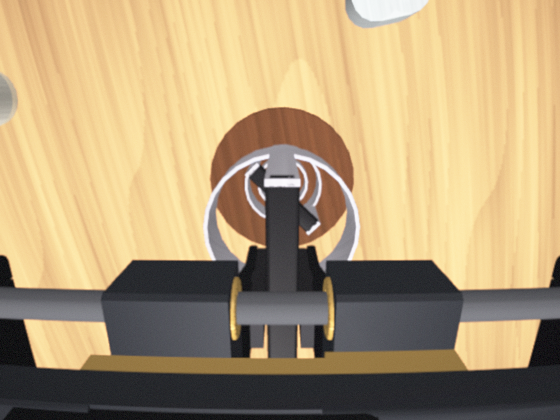

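The large cutter is held squarely above the nest, which shows at (283,190).

>>> drive_tool:
  series:
    - [-0.005,0.005,0.3,0]
    - [-0.005,0.005,0.5,0]
    - [-0.005,0.005,0.65,0]
    - [-0.005,0.005,0.75,0]
    - [-0.005,0.005,0.85,0]
    - [-0.005,0.005,0.95,0]
    - [-0.005,0.005,1,0]
    - [-0.005,0.005,1,0]
    - [-0.005,0.005,1,0]

```text
time_s: 23.6
tcp_pos: [0.4404, 0.3475, 0.171]
ee_rot: [[-0.186, -0.983, 0.001], [-0.983, 0.186, 0.001], [-0.001, -0.001, -1.0]]
wrist_force: [0.2, 0.3, -1.1]
gripper_width: 0.156
```

Run:
```python
from h import *
s=telemetry.sense();print(s['wrist_force']);plan([.440,.3462,.168],80)
```

```text
[ 0.15171706  0.29101424 -1.07766916]
now [0.4404 0.3475 0.171 ] yaw -100.7 j [ 55.  23. -18.   0. -49. -66.] | shift [0.011 0.002 0.025] turn -0.0061 (-0.7 deg)
```

>>> drive_tool:
  series:
    - [0.005,0,0.015,0]
    - [0.005,0,0.022,0]
    - [0.005,0,0.022,0]

```text
time_s: 23.98
tcp_pos: [0.4402, 0.3467, 0.1682]
ee_rot: [[-0.186, -0.983, 0.0], [-0.983, 0.186, 0.0], [-0.0, -0.0, -1.0]]
wrist_force: [-0.6, -0.7, -0.3]
gripper_width: 0.155
```

>>> drive_tool:
  series:
    - [0,0,0,0]
    - [0,0,0,0]
    - [0,0,0,0]
    - [0,0,0,0]
  fingers: 45

```text
time_s: 24.48
tcp_pos: [0.4401, 0.3466, 0.1679]
ee_rot: [[-0.186, -0.983, -0.0], [-0.983, 0.186, 0.0], [-0.0, 0.0, -1.0]]
wrist_force: [-0.2, 0.1, 0.3]
gripper_width: 0.485
```

>>> drive_tool:
  series:
    - [0,0,-0.3,0]
    - [0,0,-0.7,0]
    - [0,0,-1,0]
    - [0,0,-1,0]
    - [0,0,-1,0]

```text
time_s: 25.1
tcp_pos: [0.4397, 0.3463, 0.2873]
ee_rot: [[-0.186, -0.983, -0.001], [-0.983, 0.186, -0.001], [0.001, 0.001, -1.0]]
wrist_force: [0.1, -0.1, -1.2]
gripper_width: 0.521
```

Run:
```python
from h import *
plan([.6745,-.025,.22],-75.5)
c=snap('wrist','w10.png'); print(proj(c,[[.44,.3462,.120]]))
```

```text
now [0.4397 0.3463 0.2873] yaw -100.7 j [ 55.  16.  -9.  -0. -65. -66.] | shift [ 2.675 -2.499  0.56 ] turn -0.2202 (-25.2 deg)
[[279.71987671 208.98653841]]
```

View pics/w10.png

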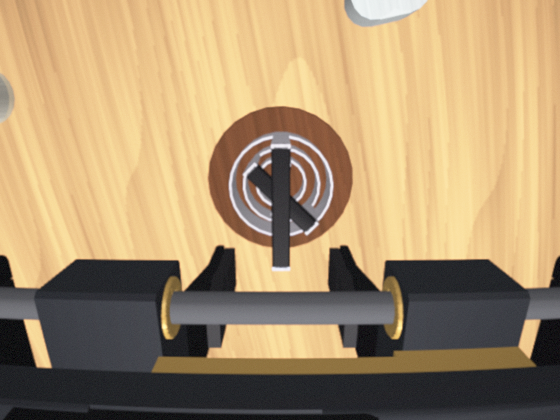

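All three rings are concentric on the board at (281,185). Now the pin.

>>> drive_tool:
  series:
    - [0.45,-0.42,0,0]
    - [0.89,-0.833,0,0]
    - [0.89,-0.833,0,0]
  fingers: 70

```text
time_s: 25.52
tcp_pos: [0.5191, 0.2203, 0.2862]
ee_rot: [[-0.189, -0.982, -0.003], [-0.982, 0.189, -0.002], [0.003, 0.002, -1.0]]
wrist_force: [0.3, -0.2, 0.1]
gripper_width: 0.76
```

>>> drive_tool:
  series:
    - [0.45,-0.42,0,0]
    - [0.89,-0.833,0,0]
    - [0.89,-0.833,0,0]

```text
time_s: 25.9
tcp_pos: [0.5976, 0.0967, 0.2859]
ee_rot: [[-0.189, -0.982, -0.003], [-0.982, 0.189, -0.001], [0.002, 0.003, -1.0]]
wrist_force: [0.9, -0.3, -0.8]
gripper_width: 0.803
```

>>> drive_tool:
  series:
    - [0.45,-0.42,0.2,-0.1]
    - [0.89,-0.833,0.55,-0.22]
    - [0.89,-0.833,0.55,-0.22]
    - [0.89,-0.833,0.55,-0.22]
    - [0.89,-0.833,0.55,-0.22]
    - [0.89,-0.833,0.55,-0.22]

```text
time_s: 26.65
tcp_pos: [0.6751, -0.0226, 0.2229]
ee_rot: [[0.252, -0.968, 0.001], [-0.968, -0.252, 0.0], [0.0, -0.001, -1.0]]
wrist_force: [0.3, -0.1, 0.6]
gripper_width: 0.806
```

Run:
```python
from h import *
c=snap('wrist','w11.png'); print(proj(c,[[.6745,-.025,.016]]))
plan([.6745,-.025,.068],-75.5)
```

```text
[[282.2228442  192.28876764]]
now [ 0.675  -0.0227  0.223 ] yaw -75.4 j [ 12.  30.   3.   0. -63.   3.] | shift [0.018 0.011 1.292] turn 0.0007 (0.1 deg)
```

View pics/w11.png

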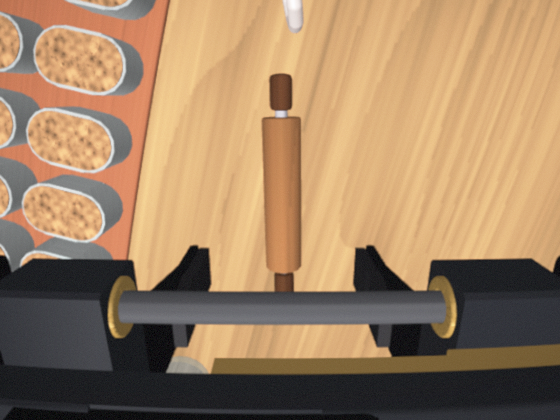

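The barrel runs from (281,118) to (283,271) and lines up with tool x. The tray and mould pieces lie well to the left.

Run:
```python
from h import *
c=load('w11.png'); P=plane(c,[(281.5,118),(283,271)],.020);print(P,np.linalg.norm(P[0]-P[1]));m=P.mean(0);d=P[0]-P[1];a=np.degrees(np.arctan2(d[1],d[0]))
print(a);plan([m[0],m[1],.068],a)
```

```text
[[ 0.69044625 -0.08420465  0.02      ]
 [ 0.65601389  0.04350171  0.02      ]] 0.13226677585571814
-74.91064717994409
now [ 0.675  -0.0227  0.223 ] yaw -75.4 j [ 12.  30.   3.   0. -63.   3.] | shift [-0.022  0.012  1.292] turn -0.0044 (-0.5 deg)
```

Lowering to TCP z 0.073 keeps the fingertips 3 mm off the table.

>>> drive_tool:
  series:
    - [-0.01,0.012,0.45,-0.004]
    - [-0.01,0.012,0.9,-0.004]
    - [-0.01,0.012,0.9,-0.004]
    - [-0.01,0.012,0.9,-0.004]

```text
time_s: 27.2
tcp_pos: [0.675, -0.0225, 0.1166]
ee_rot: [[0.26, -0.966, 0.004], [-0.966, -0.26, -0.0], [0.001, -0.004, -1.0]]
wrist_force: [1.0, 0.1, 1.5]
gripper_width: 0.808
```

>>> drive_tool:
  series:
    - [0,0,0.15,0]
    - [0,0,0.27,0]
    - [0,0,0.35,0]
    - [0,0,0.35,0]
    - [0,0,0.35,0]

```text
time_s: 27.82
tcp_pos: [0.6735, -0.0232, 0.0718]
ee_rot: [[0.258, -0.966, -0.0], [-0.966, -0.258, -0.0], [-0.0, 0.0, -1.0]]
wrist_force: [-0.7, 1.3, -0.1]
gripper_width: 0.804
```

>>> drive_tool:
  series:
    - [0,0,0,0]
    - [0,0,0,0]
    - [0,0,0,0]
    - [0,0,0,0]
    - [0,0,0,0]
    - [0,0,0,0]
  fingers: 20

```text
time_s: 28.58
tcp_pos: [0.6737, -0.0231, 0.072]
ee_rot: [[0.258, -0.966, 0.001], [-0.966, -0.258, 0.0], [0.0, -0.001, -1.0]]
wrist_force: [0.7, 0.3, 0.2]
gripper_width: 0.359
```

>>> drive_tool:
  series:
    - [0,0,-0.3,0]
    - [0,0,-0.7,0]
    - [0,0,-1,0]
    - [0,0,-1,0]
    - [0,0,-1,0]

```text
time_s: 29.2
tcp_pos: [0.6722, -0.0231, 0.1901]
ee_rot: [[0.257, -0.966, -0.004], [-0.966, -0.257, 0.0], [-0.001, 0.003, -1.0]]
wrist_force: [-0.8, -0.0, -2.7]
gripper_width: 0.358
```

Run:
```python
from h import *
print(telemetry.sense()['gripper_width']*87)
plan([.5353,-.3698,.23],78.1)
```

```text
31.142375022840625
now [ 0.6722 -0.0231  0.1901] yaw -75.1 j [ 12.  31.   0.  -0. -59.   3.] | shift [ 2.498  1.847 -0.33 ] turn 0.234 (26.8 deg)
```

>>> drive_tool:
  series:
    - [0.3,0.22,-0.2,0]
    - [0.833,0.616,-0.33,0]
    - [0.833,0.616,-0.33,0]
    - [0.833,0.616,-0.33,0]

```text
time_s: 29.7
tcp_pos: [0.6268, -0.14, 0.2298]
ee_rot: [[0.256, -0.967, -0.003], [-0.967, -0.256, 0.0], [-0.001, 0.003, -1.0]]
wrist_force: [-0.2, -0.5, -2.3]
gripper_width: 0.361
```

>>> drive_tool:
  series:
    - [0.4,0.3,0,0]
    - [0.833,0.616,0,0]
    - [0.833,0.616,0,0]

```text
time_s: 30.08
tcp_pos: [0.5807, -0.2565, 0.2296]
ee_rot: [[0.254, -0.967, -0.004], [-0.967, -0.254, 0.001], [-0.002, 0.003, -1.0]]
wrist_force: [0.7, 0.9, -1.7]
gripper_width: 0.359
```

>>> drive_tool:
  series:
    - [0.3,0.22,0,0.06]
    - [0.6,0.44,0,0.12]
    - [0.833,0.616,0,0.18]
    - [0.833,0.616,0,0.234]
    - [0.833,0.616,0,0.234]
    - [0.833,0.616,0,0.234]

```text
time_s: 30.82
tcp_pos: [0.5374, -0.3689, 0.2307]
ee_rot: [[-0.202, -0.979, -0.001], [-0.979, 0.202, 0.001], [-0.0, 0.001, -1.0]]
wrist_force: [-0.7, -0.7, -1.5]
gripper_width: 0.358
```

Run:
```python
from h import *
c=snap('wrist','w12.png')
o=np.array([.4864,-.3595]);a=np.radians(-11.9);R=np.array([[np.cos(a),-np.sin(a)],[np.sin(a),np.cos(a)]])
g=c['color'].copy()
for y in(-58,-38,38,58):
    q=[[x/1000,y/1000] for x in(-81,85)];P=np.c_[np.array(q)@R.T+o,[.065-.2126*.081,.065+.2126*.085]]
    u=proj(c,P);print(y,u.round(0).tolist());cv2.line(g,*[tuple(int(v) for v in p) for p in u],(0,255,0),1)
cv2.imwrite('pics/w12o.png',g)
plan([.5353,-.3698,.149],78.1)
```

```text
-58 [[457.0, 128.0], [229.0, 129.0]]
-38 [[454.0, 154.0], [230.0, 160.0]]
38 [[441.0, 246.0], [234.0, 265.0]]
58 [[438.0, 268.0], [235.0, 290.0]]
now [ 0.5373 -0.369   0.231 ] yaw -101.7 j [-20.  27.  -0.  -0. -62.   9.] | shift [0.01  0.015 0.683] turn 0.0018 (0.2 deg)
```

View pics/w12o.png

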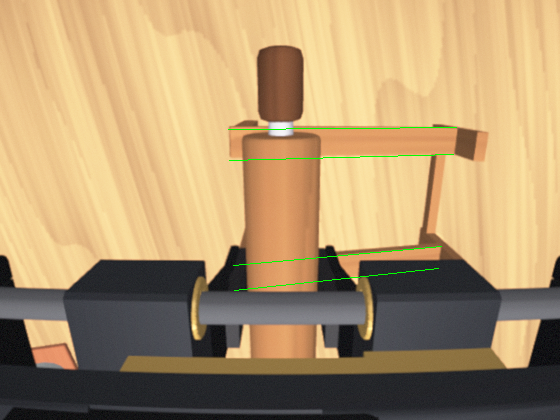

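The projected rails match the picture: upper end at column 229, stops to the right at about 470. The barrel spans both rails, so I'll lower it.

>>> drive_tool:
  series:
    - [0.01,0.015,0.3,0]
    - [0.01,0.015,0.5,0]
    - [0.01,0.015,0.62,0]
    - [0.01,0.015,0.68,0]
    - [0.01,0.015,0.68,0]
    - [0.01,0.015,0.68,0]
    - [0.01,0.015,0.68,0]

```text
time_s: 31.75
tcp_pos: [0.535, -0.3711, 0.1509]
ee_rot: [[-0.205, -0.979, 0.002], [-0.979, 0.205, -0.001], [0.0, -0.002, -1.0]]
wrist_force: [0.0, 1.0, -2.5]
gripper_width: 0.361
```

Run:
```python
from h import *
print(telemetry.sense()['wrist_force']);plan([.5353,-.3698,.1485],78.1)
```

```text
[ 0.00248692  1.0391806  -2.47098534]
now [ 0.535  -0.3711  0.1509] yaw -101.9 j [-21.  31.  -6.   0. -53.   9.] | shift [-0.011 -0.     0.02 ] turn 0.0004 (0.0 deg)
```

>>> drive_tool:
  series:
    - [-0.01,0,0.015,0]
    - [-0.01,0,0.02,0]
    - [-0.01,0,0.02,0]
    - [-0.01,0,0.02,0]

```text
time_s: 32.25
tcp_pos: [0.5348, -0.3697, 0.1476]
ee_rot: [[-0.205, -0.979, -0.0], [-0.979, 0.205, 0.0], [-0.0, 0.0, -1.0]]
wrist_force: [-0.7, 0.7, -0.4]
gripper_width: 0.359
```

>>> drive_tool:
  series:
    - [0,0,0,0]
    - [0,0,0,0]
    - [0,0,0,0]
    - [0,0,0,0]
    - [0,0,0,0]
    - [0,0,0,0]
    - [0,0,0,0]
    - [0,0,0,0]
  fingers: 87

```text
time_s: 33.25
tcp_pos: [0.5349, -0.3697, 0.1475]
ee_rot: [[-0.206, -0.979, -0.0], [-0.979, 0.206, -0.0], [0.0, -0.0, -1.0]]
wrist_force: [-1.1, -0.5, -0.4]
gripper_width: 0.994
```

>>> drive_tool:
  series:
    - [0,0,-0.15,0]
    - [0,0,-0.35,0]
    - [0,0,-0.7,0]
    - [0,0,-1,0]
    - [0,0,-1,0]
    - [0,0,-1,0]
    - [0,0,-1,0]
    - [0,0,-1,0]
    - [0,0,-1,0]
    - [0,0,-1,0]

```text
time_s: 34.5
tcp_pos: [0.5348, -0.3698, 0.2672]
ee_rot: [[-0.206, -0.979, -0.001], [-0.979, 0.206, 0.0], [-0.0, 0.001, -1.0]]
wrist_force: [-0.0, -0.2, -0.2]
gripper_width: 1.0
```

>>> drive_tool:
  series:
    - [-0.3,-0.5,-0.2,0]
    - [-0.5,-1,-0.2,0]
    - [-0.5,-1,-0.2,0]
    - [-0.5,-1,-0.2,0]
    - [-0.5,-1,-0.2,0]
    - [-0.5,-1,-0.2,0]
    - [-0.5,-1,-0.2,0]
    - [-0.5,-1,-0.2,0]

```text
time_s: 35.5
tcp_pos: [0.6642, -0.3359, 0.292]
ee_rot: [[-0.206, -0.979, 0.0], [-0.979, 0.206, -0.0], [-0.0, -0.0, -1.0]]
wrist_force: [0.3, -0.3, -0.5]
gripper_width: 1.001
```

Run:
```python
from h import *
t=snap('top','top1.png');s=snap('side','side1.png')
o=np.array([.4864,-.3595]);a=np.radians(-11.9);R=np.array([[np.cos(a),-np.sin(a)],[np.sin(a),np.cos(a)]])
P=[[*(R@[-.065,y]+o),.068] for y in(-.098,0,.098)];print(proj(t,P),proj(s,P))
a=cv2.resize(t['color'][120:300,100:450],(400,206));b=cv2.resize(t['color'][180:280,350:470],(480,394),interpolation=cv2.INTER_CUBIC)
d=cv2.resize(s['color'][280:380,280:400],(320,267),interpolation=cv2.INTER_CUBIC);e=cv2.resize(s['color'][110:210,160:260],(320,320),interpolation=cv2.INTER_CUBIC)
g=np.zeros((600,800,3),np.uint8);g[:394,:480]=b;g[394:,:400]=a;g[:267,480:]=d;g[270:590,480:]=e
cv2.imwrite('pics/fin.png',g)
```

```text
[[439.6682771  260.8469485 ]
 [404.49200394 253.67122263]
 [368.48267662 246.28626818]] [[330.61127819 375.43124778]
 [315.09208763 334.18506785]
 [301.41655337 297.77480805]]
```

View pics/fin.png

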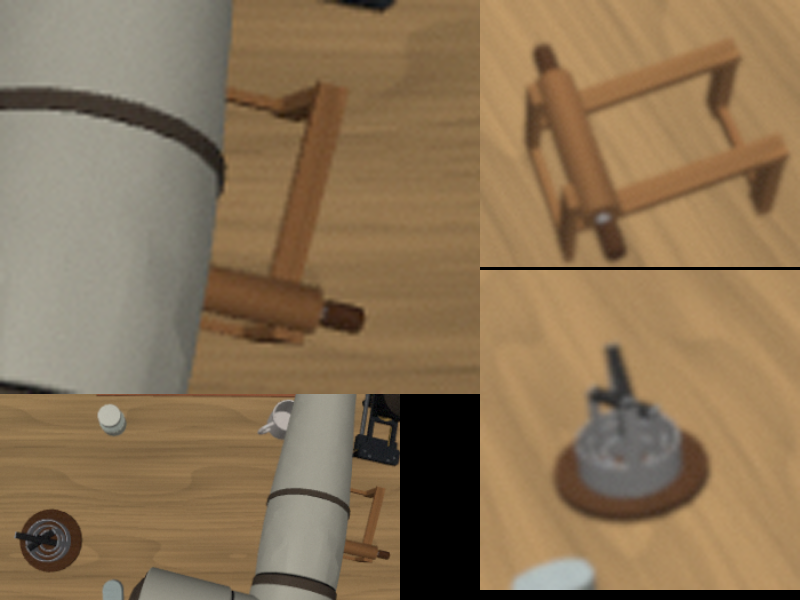

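The pin rests against both stops: its end is seen at about (440.5,261) in the top view, against (439.7,260.8) expected. The cutters are nested flat on the board, and the jar, mug and mould look unmoved.

```bash
python3 -c "
from h import *
print(order.finish_job())"
```

```text
the job is handed in; nothing more can be done
None
```

The job is done and handed in, at about 36 s of the 115 s allowed. I nested the three cutters on the board in the order small, medium, large. Then I laid the rolling pin across the upper end of the rack and let go, and it rolled down to the stops.

**Cutters:** The last pictures show all three rings concentric and standing flat on the board. The small cutter measured within about 2 mm of the board's centre. The large cutter's grip was released about 1.5 mm from it.

**Pin:** It lies against both stops, with its visible end within about 1 px of where it should be.

**Bystanders and robot:** The jar and the mug look unmoved, and so does the part of the mould in view. I judged this by eye and did not measure their positions again. The arm was clear of everything, and wrist forces read at most about 3 N.

**Failed or disagreeing checks:**
- **Bar lengths:** the colour mask read the cutters' grip bars 7–10 mm short, because it missed their ends. The bar centres still agreed with the other view to about 2 mm.
- **Medium cutter:** the mask reading of it after placing also took in the small bar, so I ignored that number and judged by the picture.
- **Final top view:** the arm hid part of the rack, so I confirmed the pin at the far stop from the side view.

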